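# Lock the tube rack onto the shaker

## Task

The white tube rack stands on the shaker's platform but not fully back. With the fingertips push it along the platform until it is home against the blue stop, then push the red-handled clamp lever over, past its dead point, until it snaps into lock. Do not lift or tip the rack, and leave the bottle, jar and flask beside the shaker where they stand.

Things in the scene. Friction and masses are not known exactly. Their poses are not given: they have to be found in the camera images.
- shaker: Fixed bench-top shaker, grey base, aluminium platform 270 (x) x 274 (y) mm, its top 60 mm above the table. Origin: centre of its underside, on the table. +x is the way the rack is pushed home (roughly away from the robot). Blue upright stop, 30 mm high, 144 mm wide, inner face at x = +100 mm. Steel guide rails, 10 mm high, from x = +28 to +100 mm, inner faces at y = +-74.5 mm.
- rack: Loose white tube rack, red-capped tubes fixed in it, 0.2 to 0.4 kg. Flange 80 (x) x 144 (y) x 12 mm; body 80 x 120 mm, 45 mm high, near face flush with the flange (push it as a solid block); caps up to 71 mm. Origin: centre of its underside. Its x is the shaker's. Pushed near its middle it slides straight, at 1 to 5 N, between the rails (2.5 mm play a side).
- rack_home (a point): Fixed point on the platform top, 60 mm ahead (+x) of the shaker's centre: the rack's origin lies here when its far face touches the stop. The rack starts 20 to 36 mm short of it.
- clamp: Fixed dark steel bracket of the toggle clamp, 80 x 34 x 30 mm (x -54 to +26), on the platform beside the rack (shaker frame x = -16 mm, y = +97 or -97 mm: either side). Origin: centre of its underside, on the platform top; axes as the shaker's. The lever's hinge axis lies 14 mm above the origin, along y. A like bracket with no lever stands on the other side.
- lever (a joint): Lever angle, rad. 0: open, handle 25 degrees from upright towards the shaker's -x; grows as it swings to +x. Over-centre spring: below 0.87 (25 degrees past upright) it drives back to 0, beyond that it snaps to the locked stop at 1.745. Needs up to about 10 N at the handle. A catch bar on it drops in front of the rack's flange; with the rack over 2 mm short of home it lands on the flange and cannot lock.
- lever_grip (a point): Middle of the red handle, 77 mm from the hinge axis, moving with the lever. The handle is a flat bar 30 mm wide (along y), 14 mm thick, from 48 to 106 mm from the hinge, on a 12 mm wide steel stem. At the start its upper end is about 113 mm above the platform.
- wash_bottle: Loose white bottle with blue cap, 60 mm diameter, 150 mm tall, beside the shaker. Origin: centre of its underside. Leave alone.
- amber_jar: Loose amber jar with black cap, 56 mm diameter, 80 mm tall, beside the shaker. Origin: centre of its underside. Leave alone.
- flask: Loose small glass flask, 52 mm diameter, narrow neck, 104 mm tall, beside the shaker. Origin: centre of its underside. Leave alone.

How it is judged:
By the outcome, as a careful person would: the job done as asked, in the order asked, and still so for the second after the job is handed in, with the robot touching nothing.
It also fails if it takes over 42 s, if anything falls off the work surface, if the arm or the gripper's body presses on something with over 40 N, if the wrist force passes 120 N, or if a joint passes its speed limit or range.

## Robot

A 7-joint arm with a two-finger parallel gripper is mounted at the origin on the work surface. World frame = base frame: x ahead of the robot, y to its left, z up, the work surface at z = 0. Lengths are in m, angles in degrees, forces in N, time in s.
With the tool pointing down it reaches from about 0.35 to 0.775 m from the base axis. Payload 3.1 kg.
Tool frame: the origin (TCP) lies on the centre line of the jaws, within the pads' length; the fingertips stand 17 mm ahead of it and the grasp point (between the pads) lies 2 mm behind it (robot.tip_reach is the distance from the TCP to the fingertips, in m); z points along the fingers, y is the line along which they close (so a half turn about z gives the same grasp; the last joint's range is limited). The gripper opens to 85 mm and grips with 20 to 120 N. Pads are 22 mm wide; open, the fingers measure 114 mm over their backs; the gripper's body (76 mm by 85 mm) begins 54 mm behind the grasp point. The pads swing forward as they close: fully open they stand 13 mm farther back than shut.
Start: joints at [69.517, 17.813, 0.802, 86.603, -0.252, 75.585, -1.558], TCP at [0.171, -0.523, 0.248] pointing down, gripper open.
Joint ranges: [-154.91, 154.91], [-16.99, 109.72], [-72.82, 74.43], [7.12, 147.25], [-82.49, 262.49], [11.32, 116.49], [-174.64, 174.64]. Speed limits (degrees/s): [159.86, 159.86, 180, 180, 180, 180, 180].

## Interface

Orientations are given as [roll, pitch, yaw] about the fixed x, y, z axes, in that order (R = Rz(yaw) Ry(pitch) Rx(roll)).
In Python, from station import robot, fingers, vision, workorder, recognise gives the robot as it stands. Calls block until the motion is done:
- robot.move_to(position, orientation): joint-space move of the TCP to a pose.
- robot.line_to(position, orientation=None, velocity=0.15, f_stop=None): straight line of the TCP; orientation=None keeps the orientation; velocity is the mean speed in m/s. With f_stop (N) it stops when the force on the tool has changed by that much, and returns True; else False.
- robot.move_j(angles): joint-space move.
- fingers.gripper_to(opening, force=None): opening from 0.0 (shut) to 1.0 (fully open); force is the grip in N (None keeps the last); returns when the fingers have stopped.
- robot.pause(seconds).
- robot.inverse_kinematics(position, orientation): joint angles nearest the present ones, or None.
- vision.grab_frame(name): name is "scene" or "top" or "wrist"; returns the picture (384x512x3 uint8, red, green, blue); there is no depth.
- vision.calibration(name): a dict with "mtx" (3x3 intrinsics, pixels), "extrinsics" (4x4, takes a point from world to camera coordinates); the wrist camera has in their place "T_tool_cam" (4x4, takes a point from camera to tool coordinates, whose origin is the TCP and whose axes are the flange's). Camera axes: x right, y up, looking along -z (the intrinsics and any distortion apply to the point x, -y, -z); pixel columns grow to the right and rows downward; lengths in m; the calibration is good to about 2 mm. A picture is of the moment at which its call begins: read the wrist's pose just before it. calibration takes no time and is no camera call.
A pose or a line that the arm cannot do raises robot.PlanningError and nothing moves.
- workorder.close_job(): hands the job in; it is judged then, once.
Trained networks look in the newest picture that a camera, given by its name, has taken for a name from the list of things; names that differ only in an ending like _2 or _b are one class to them, and where a whole thing is asked for, a point or a joint stands for the part that bears it (a point fixed in the world has none). Each returns a list of dicts, best first, with "p" (0 to 1); they miss things now and then, are a little off and sometimes report something else, mostly with a low value. They report only what shows in the picture. A call takes as long as a camera call.
- recognise(label, camera): "rect" ([centre column, centre row, width, height] in pixels, round what is visible of it).
Readings, each from a call of its own:
- robot.current_time_s(): time.
- robot.current_joint_positions(): joint angles.
- robot.current_dq(): joint speeds.
- robot.current_joint_torque(): joint torques, N m.
- robot.current_tool_pos(): TCP position.
- robot.current_eef_rot(): TCP orientation.
- robot.current_contact_force(): force on the tool from outside, world axes, zero at the start.
- robot.current_torque(): the same for the moment, N m.
- robot.current_finger_gap(): opening from 0.0 (shut) to 1.0 (fully open).
- robot.current_gripper_force(): force on a finger pad.
Only numpy, scipy, OpenCV 4.12 (cv2) and the standard library are available. Lean on these libraries where they do the work, as an engineer would, in place of code of your own. Each camera call takes 0.05 s, during which the arm holds its last target. There are 200 camera calls.

## Working session

There is one attempt and no reset: what is moved stays moved. The work goes in short steps, each a Python script; the robot and the scene stay as the last script left them, time stands still between calls to the robot, and variables do not carry over. Pictures are saved under pics/ and viewed, at most 10 in all, crops included, and the job is handed in when it is done.

```bash
ls; mkdir -p pics; python3 - <<'E'
from station import robot, fingers, vision, workorder, recognise
import cv2
for c in ("scene","top"):
    im=vision.grab_frame(c); cv2.imwrite(f"pics/{c}0.png",im[:,:,::-1])
    k=vision.calibration(c); print(c,k)
    for l in ("shaker","rack","clamp","lever","lever_grip","rack_home","wash_bottle","amber_jar","flask"):
        try: print(l,[([round(float(v)) for v in d["rect"]],round(d["p"],2)) for d in recognise(l,c)][:3])
        except Exception as e: print(l,e)
print(robot.current_time_s(),robot.current_eef_rot(),robot.tip_reach)
E
```

```text
pics
scene {'mtx': array([[497.56869468,   0.        , 260.61326135],
       [  0.        , 497.56869468, 198.50170964],
       [  0.        ,   0.        ,   1.        ]]), 'extrinsics': array([[-0.891516  ,  0.45268593,  0.01657302,  0.54471485],
       [-0.27794306, -0.57553568,  0.76909449,  0.09128453],
       [ 0.35769662,  0.68105369,  0.63892018, -1.49230948],
       [ 0.        ,  0.        ,  0.        ,  1.        ]])}
shaker [([242, 200, 134, 95], 0.55)]
rack [([229, 186, 54, 54], 0.64)]
clamp []
lever [([270, 187, 29, 35], 0.91)]
lever_grip [([267, 187, 30, 36], 0.97)]
rack_home [([243, 200, 139, 97], 0.94), ([269, 186, 27, 39], 0.17)]
wash_bottle [([232, 250, 32, 58], 0.59)]
amber_jar [([278, 245, 25, 42], 0.63)]
flask [([214, 149, 12, 30], 0.8)]
top {'mtx': array([[346.93039897,   0.        , 255.58449613],
       [  0.        , 346.93039897, 184.97753433],
       [  0.        ,   0.        ,   1.        ]]), 'extrinsics': array([[ 1.55136855e-02, -9.99879291e-01,  8.54064753e-04,
         2.47122461e-02],
       [ 9.97153918e-01,  1.55344160e-02,  7.37749678e-02,
        -6.36243105e-01],
       [-7.37793299e-02, -2.92887635e-04,  9.97274548e-01,
        -8.83743713e-01],
       [ 0.00000000e+00,  0.00000000e+00,  0.00000000e+00,
         1.00000000e+00]])}
shaker [([308, 195, 117, 109], 0.82)]
rack [([313, 175, 58, 39], 0.96), ([306, 194, 112, 110], 0.57)]
clamp [([276, 202, 24, 32], 0.55), ([228, 147, 22, 31], 0.5)]
lever [([272, 203, 25, 23], 0.82)]
lever_grip [([274, 205, 27, 24], 0.85)]
rack_home [([228, 192, 22, 20], 0.7), ([309, 191, 110, 113], 0.68)]
wash_bottle [([229, 147, 20, 28], 0.67), ([230, 194, 22, 25], 0.15)]
amber_jar [([227, 192, 22, 26], 0.7)]
flask [([392, 198, 31, 18], 0.9)]
1.0 [1.79995068e+02 2.87993829e-04 1.81018044e+01] 0.017
```

View pics/scene0.png

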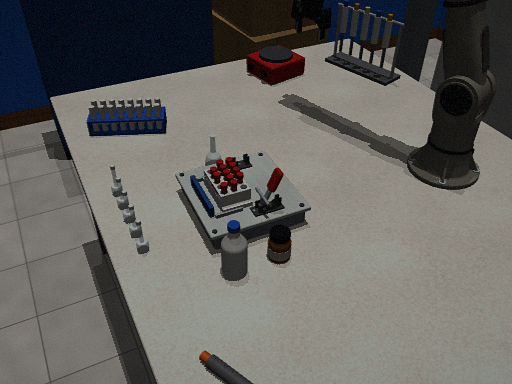

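View pics/top0.png

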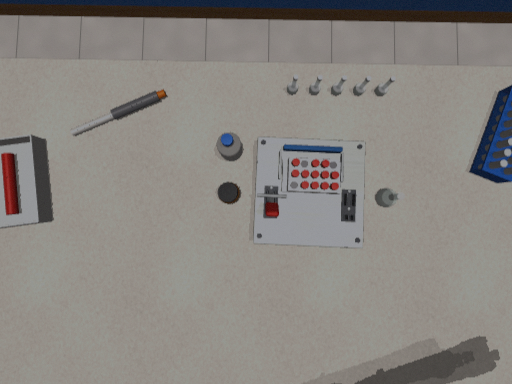

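The scene picture shows the shaker in mid-table with the rack near (229,186) and the red lever at (270,187). In the top view the platform spans about (255–365, 137–247), the lever is on the +y (left) side at (272,205), and the bottle, jar and flask are at (229,147), (228,192) and (388,198). Next I'll enlarge the top view to fit the shaker pose.

```bash
cat > h.py <<'E'
from station import robot, fingers, vision, workorder, recognise
import numpy as np, cv2
def proj(P,c):
    k=vision.calibration(c); P=np.atleast_2d(P); E=k["extrinsics"]
    q=P@E[:3,:3].T+E[:3,3]; q=q*[1,-1,-1]; u=q@k["mtx"].T
    return u[:,:2]/u[:,2:]
def back(uv,z,c):
    k=vision.calibration(c); E=k["extrinsics"]; R=E[:3,:3]; o=-R.T@E[:3,3]
    d=np.linalg.inv(k["mtx"])@[uv[0],uv[1],1]; d=R.T@(d*[1,-1,-1])
    return o+d*(z-o[2])/d[2]
E
python3 - <<'E'
from h import *
im=cv2.imread("pics/top0.png")
c=cv2.resize(im[125:260,215:405],None,fx=4,fy=4,interpolation=cv2.INTER_CUBIC); cv2.imwrite("pics/crop.png",c)
g=cv2.cvtColor(im,cv2.COLOR_BGR2HSV)
b=((g[:,:,0]>100)&(g[:,:,0]<125)&(g[:,:,1]>150)); b[:125]=0;b[260:]=0;b[:,:270]=0;b[:,370:]=0
pts=np.argwhere(b)[:,::-1].astype(np.float32); print(len(pts),cv2.minAreaRect(pts))
for uv in [(255,137),(365,139),(364,247),(254,244)]: print(back(uv,.06,"top"))
E
```

```text
265 ((312.4783630371094, 148.47630310058594), (57.12283706665039, 4.904027462005615), 2.6025619506835938)
[0.75502016 0.03796318 0.06      ]
[ 0.75426143 -0.24093789  0.06      ]
[ 0.48320847 -0.23635834  0.06      ]
[0.48636186 0.03624    0.06      ]
```

View pics/crop.png

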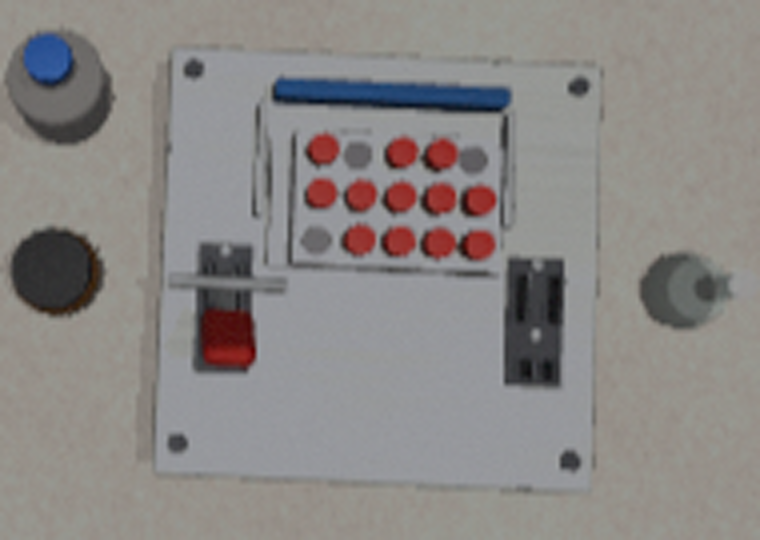

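The crop shows the platform corners at about (172,48), (601,64), (593,490) and (155,474). The rack's near edge is at row ~268, clearly short of the blue stop (rows 80–108), and the catch bar ends at column 287. Next I'll fit the pose and overlay the model on the picture to check it.

```bash
cat >> h.py <<'E'
def sh(x,y,z,S): # shaker frame (z above platform) -> world
    c,s=np.cos(S[2]),np.sin(S[2]); return np.array([S[0]+c*x-s*y,S[1]+s*x+c*y,.06+z])
E
python3 - <<'E'
from h import *
from scipy.optimize import least_squares
uv=np.array([(172,48),(601,64),(593,490),(155,474),(273,103),(511,108)])/4+[215,125]-.375
M=[(135,137,0),(135,-137,0),(-135,-137,0),(-135,137,0),(100,72,30),(100,-72,30)]
M=np.array(M)/1000
f=lambda S:(proj([sh(*m,S) for m in M],"top")-uv).ravel()
r=least_squares(f,[.62,-.1,0]); S=r.x; print(S,np.degrees(S[2]),r.fun.round(1))
np.save("S.npy",S)
w=back(np.array([395,270])/4+[215,125]-.375,.06,"top"); d=w[:2]-S[:2]
c,s=np.cos(S[2]),np.sin(S[2]); print("rack near bottom edge shaker xy",c*d[0]+s*d[1],-s*d[0]+c*d[1])
for cam,(x0,y0,x1,y1) in {"top":(215,125,405,260),"scene":(165,130,325,250)}.items():
    im=cv2.imread(f"pics/{cam}0.png")[y0:y1,x0:x1]; im=cv2.resize(im,None,fx=4,fy=4,interpolation=cv2.INTER_CUBIC)
    def poly(P,col,cl=True):
        p=(proj([sh(*np.array(q)/1000,S) for q in P],cam)+.375-[x0,y0])*4
        cv2.polylines(im,[p.astype(int)],cl,col,1)
    poly([(135,137,0),(135,-137,0),(-135,-137,0),(-135,137,0)],(0,255,0))
    poly([(100,72,30),(100,-72,30)],(0,255,255),False)
    a=np.radians(25); poly([(-16-r*np.sin(a),97+e,14+r*np.cos(a)) for r,e in ((48,-15),(106,-15),(106,15),(48,15))],(255,255,0))
    for s in(1,-1): poly([(-70,s*97-17,0),(10,s*97-17,0),(10,s*97+17,0),(-70,s*97+17,0)],(255,0,255))
    cv2.imwrite(f"pics/ov_{cam}.png",im)
a=cv2.imread("pics/ov_top.png"); b=cv2.imread("pics/ov_scene.png")
h=420; v=np.hstack([cv2.resize(i,(395,int(i.shape[0]*395/i.shape[1]))) if 0 else cv2.resize(i,(400,290)) for i in (a,b)])
cv2.imwrite("pics/ov.png",v)
E
```

```text
[ 0.61834298 -0.10120028 -0.02207971] -1.2650740195213548 [-0.6 -0.1  0.2 -0.1  0.7  1.  -0.4  0.8  0.3 -1.3 -0.2 -0.4]
rack near bottom edge shaker xy -0.0007591412339710696 -0.009316629276040456
```

View pics/ov.png

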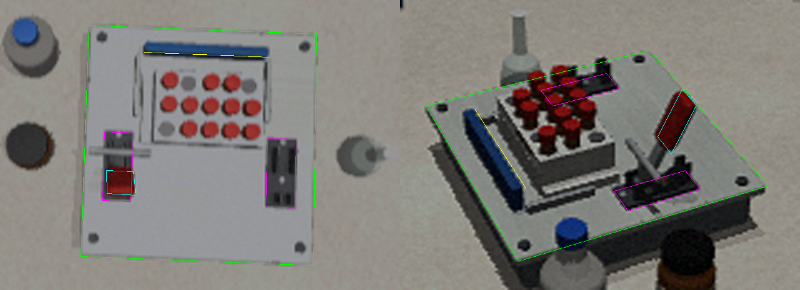

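The model overlay fits both views to within about 1 px, and the rack's near face is at shaker x ≈ 0, so it is about 20 mm short. Next I'll push it home.

```bash
python3 - <<'E'
from h import *
S=np.load("S.npy"); O=[180,0,np.degrees(S[2])]
def loc():
    d=np.array(robot.current_tool_pos())-[S[0],S[1],.06]; c,s=np.cos(S[2]),np.sin(S[2])
    return np.array([c*d[0]+s*d[1],-s*d[0]+c*d[1],d[2]])*1000
fingers.gripper_to(.3)
robot.move_to(sh(-.065,0,.2,S),O)
robot.line_to(sh(-.065,0,.035,S),velocity=.15)
print(loc(),robot.current_time_s(),robot.current_contact_force())
st=robot.line_to(sh(-.012,0,.035,S),velocity=.03,f_stop=12); print(st,loc(),robot.current_contact_force(),robot.current_time_s())
if not st:
    st=robot.line_to(sh(.025,0,.035,S),velocity=.02,f_stop=12); print(st,loc(),robot.current_contact_force(),robot.current_time_s())
im=vision.grab_frame("top"); cv2.imwrite("pics/t1.png",cv2.resize(im[125:260,215:405,::-1],None,fx=4,fy=4,interpolation=cv2.INTER_CUBIC))
E
```

```text
[-6.40898454e+01 -4.08338729e-02  3.60316303e+01] 4.9 [ 0.97854114 -0.20855435  0.51169116]
False [-12.51616629  -0.09685938  34.88212325] [-1.81088956  0.35909301  1.50171277] 6.8167
True [ 9.04115051  0.50361008 34.18832077] [0.84810108 0.00446067 0.48164253] 8.0167
```

View pics/t1.png

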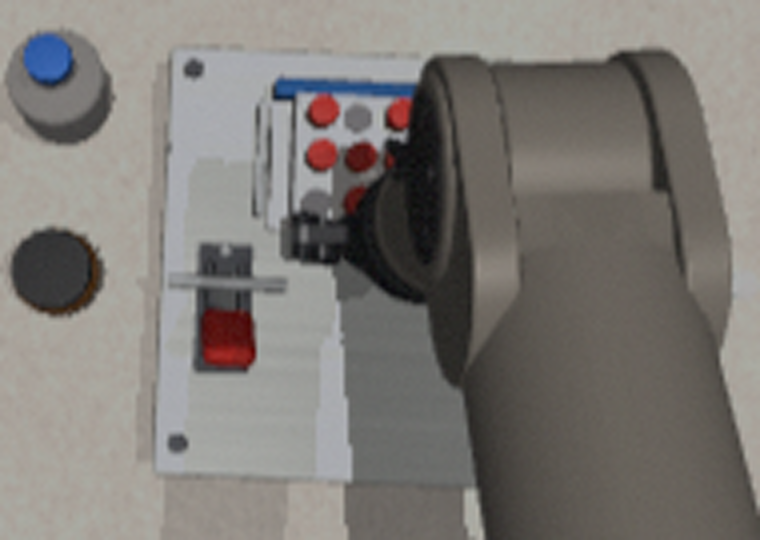

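The rack's flange now reaches the blue stop, and TCP 9 mm plus the 11 mm half-finger gives 20 mm, which is home. I'll press once more to confirm, back off, then push the lever.

```bash
python3 - <<'E'
from h import *
S=np.load("S.npy"); O=[180,0,np.degrees(S[2])]
def loc():
    d=np.array(robot.current_tool_pos())-[S[0],S[1],.06]; c,s=np.cos(S[2]),np.sin(S[2])
    return (np.array([c*d[0]+s*d[1],-s*d[0]+c*d[1],d[2]])*1000).round(1)
print(robot.line_to(sh(.02,0,.035,S),velocity=.02,f_stop=10),loc(),robot.current_contact_force())
robot.line_to(sh(-.05,0,.035,S),velocity=.12)
robot.line_to(sh(-.065,0,.2,S),velocity=.2)
im=vision.grab_frame("top")[:,:,::-1]
fingers.gripper_to(0)
robot.line_to(sh(-.1,.097,.2,S),velocity=.2)
robot.line_to(sh(-.1,.097,.087,S),velocity=.15)
print(loc(),robot.current_time_s())
for x in (-.05,-.02,.0,.02,.035):
    st=robot.line_to(sh(x,.097,.087,S),velocity=.06,f_stop=30); print(st,loc(),robot.current_contact_force().round(1),robot.current_time_s())
    if st: break
robot.line_to(sh(x-.03,.097,.15,S),velocity=.2)
robot.line_to(sh(-.15,.05,.25,S),velocity=.25)
robot.pause(.3)
b=vision.grab_frame("top")[:,:,::-1]; sc=vision.grab_frame("scene")[:,:,::-1]
r=lambda i:cv2.resize(i,(400,290),interpolation=cv2.INTER_CUBIC)
cv2.imwrite("pics/t2.png",np.vstack([np.hstack([r(im[125:260,215:405]),r(b[125:260,215:405])]),np.hstack([r(sc[130:250,165:325]),r(sc)])]))
print(robot.current_time_s())
E
```

```text
True [ 9.   0.4 32.6] [0.42054311 0.07257677 0.82449613]
[-99.1  96.7  87.8] 12.0583
True [-73.3  96.9  88. ] [-7.5  0.   3.7] 12.6417
14.1833
```

View pics/t2.png

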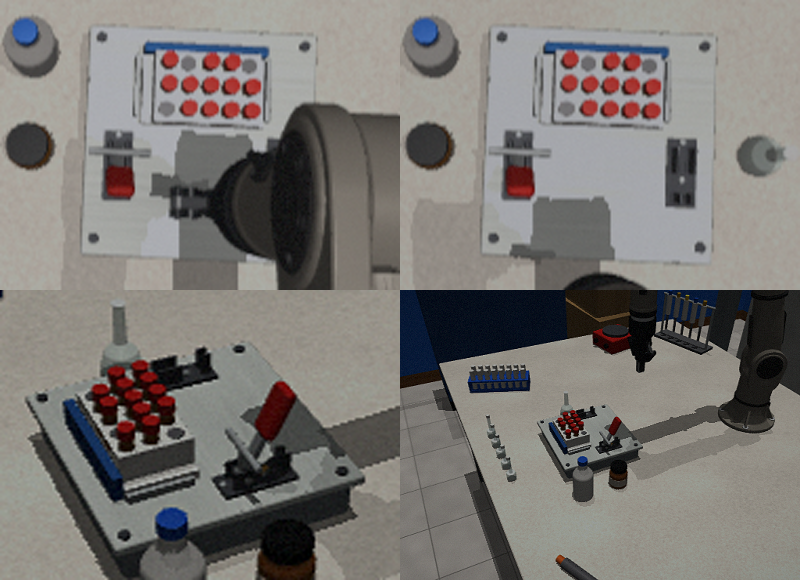

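The rack is flush against the blue stop. The lever is still open because the contact bump tripped the 30 N stop. I'll touch it more slowly this time and then push through.

```bash
python3 - <<'E'
from h import *
S=np.load("S.npy")
def loc():
    d=np.array(robot.current_tool_pos())-[S[0],S[1],.06]; c,s=np.cos(S[2]),np.sin(S[2])
    return (np.array([c*d[0]+s*d[1],-s*d[0]+c*d[1],d[2]])*1000).round(1)
robot.line_to(sh(-.1,.097,.15,S),velocity=.2)
robot.line_to(sh(-.1,.097,.087,S),velocity=.15)
robot.line_to(sh(-.079,.097,.087,S),velocity=.08)
for x,v in ((-.06,.015),(.032,.04)):
    for k in range(3):
        st=robot.line_to(sh(x,.097,.087,S),velocity=v,f_stop=35); print(st,loc(),robot.current_contact_force().round(1),robot.current_time_s())
        if not st: break
x=loc()[0]/1000
robot.line_to(sh(x-.03,.097,.15,S),velocity=.2)
robot.line_to(sh(-.15,.05,.25,S),velocity=.25)
robot.pause(.3)
b=vision.grab_frame("top")[:,:,::-1]; sc=vision.grab_frame("scene")[:,:,::-1]
r=lambda i:cv2.resize(i,(400,290),interpolation=cv2.INTER_CUBIC)
cv2.imwrite("pics/t3.png",np.hstack([r(b[125:260,215:405]),r(sc[130:250,165:325])]))
print(robot.current_time_s())
E
```

```text
False [-62.4  96.8  92.1] [-15.   -1.8  27.4] 17.3417
False [31.9 97.  87. ] [-0.1 -0.4  0.3] 19.7917
21.5917
```

View pics/t3.png

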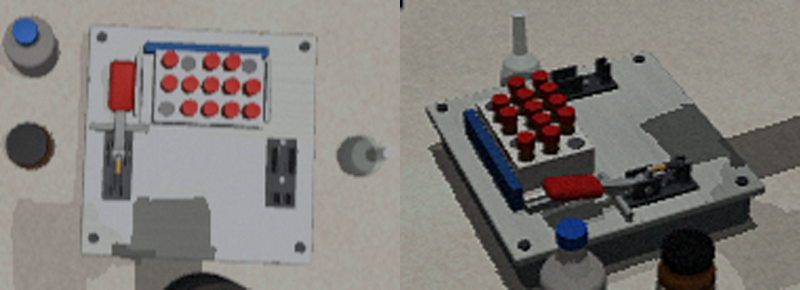

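The lever has swung over, with the handle now lying forward beside the rack and the catch bar in front of the flange. The rack, bottle, jar and flask have not moved. I'll check the handle position against the locked angle, then hand in.

```bash
python3 - <<'E'
from h import *
S=np.load("S.npy")
im=vision.grab_frame("top"); h=cv2.cvtColor(im,cv2.COLOR_RGB2HSV)
m=((h[...,0]<8)|(h[...,0]>172))&(h[...,1]>150)&(h[...,2]>60); m=m[140:230,262:284]
p=np.argwhere(m)[:,::-1]+[262,140]; print("seen rows",p.min(0),p.max(0),p.mean(0))
ok=None
for d in (55,65,75):
    a=np.radians(d); q=proj([sh((-16+r*np.sin(a))/1000,.097,(14+r*np.cos(a))/1000,S) for r in (48,77,106)],"top"); print(d,q.round(1).tolist())
E
```

```text
seen rows [267 154] [278 176] [272.64705882 164.76862745]
55 [[272.1, 179.5], [272.8, 168.8], [273.5, 157.7]]
65 [[272.0, 178.0], [272.6, 166.6], [273.3, 154.8]]
75 [[271.9, 177.2], [272.4, 165.4], [273.0, 153.4]]
```

The handle matches the 75° locked angle to within 0.7 px, so I'm handing in.

```bash
python3 -c "
from station import workorder; print(workorder.close_job())"
```

```text
the job is handed in; nothing more can be done
None
```

The rack is home against the blue stop, the clamp lever is locked over it, the bottle, jar and flask are where they stood, and the job was handed in at about 22 s of the 42 s allowed.

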